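# Thread the fitting-press spindle through both bushes and hold it for the clip

### The arm

A 7-joint arm with a two-finger parallel gripper is mounted at the origin on the work surface. World frame = base frame: x ahead of the robot, y to its left, z up, the work surface at z = 0. Lengths are in m, angles in rad, forces in N, time in s.
With the tool pointing down it reaches from about 0.4 to 0.925 m from the base axis. Payload 5.6 kg.
Tool frame: the origin (TCP) lies at the very end of the fingers, on their centre line; the grasp point (between the pads) lies 19 mm behind it (arm.grip_depth is the distance from the TCP to the grasp point, in m); z points along the fingers, y is the direction in which the jaws open and shut (so a half turn about z gives the same grasp; the last joint's range is limited). The gripper opens to 85 mm and grips with 20 to 120 N. Pads are 22 mm wide; open, the fingers measure 114 mm over their backs; the gripper's body (76 mm by 85 mm) begins 54 mm behind the grasp point. The pads swing forward as they close: fully open they stand 13 mm farther back than shut.
Start: joints at [1.176, 0.468, -0.012, 1.603, 0.006, 1.071, -0.056], TCP at [0.224, -0.61, 0.231] pointing down, gripper open.
Joint ranges: [-2.53, 2.53], [-0.31, 2.02], [-1.57, 1.55], [0.28, 2.44], [-1.29, 4.43], [0.15, 1.84], [-2.92, 2.92]. Speed limits (rad/s): [2.57, 2.57, 3.14, 3.14, 3.14, 3.14, 3.14].

### API

Orientations are given as a rotation vector (axis times angle).
In Python, from rig import arm gives the robot as it stands. The module is installed in compiled form; this text tells all that it offers.
- The arm moves only by the shell command python3 -m handwheel 'ROWS' [FORCE]. ROWS is JSON, a list of rows, each a list of 3 entries, a list of its own where there are three numbers: the closure, from 0 (fully open) to 1 (shut), then the shift along the tool's x, y, z in mm, then the turn about the tool's z in degrees. A call has 1 to 20 rows; each row is the pose to reach, as a shift and turn from the pose commanded when the call began, along the tool's axes at that moment; what a row does not reach only later rows make up. A row lasts 1/12 s, in which the tool goes at most 41.7 mm and 7.16 degrees, less where a joint would pass 70% of its speed; a pose out of reach is approached as far as the arm can. A call with a gripper value outside its range is refused whole. The fingers move at their own pace and stop on an object; FORCE is the grip in N (left out, the last holds). Time passes only in rows, so rows that repeat a pose let the fingers close. It gives the time, the measured TCP pose, the force and the opening at its end, in the units of the state.
- arm.observe(): the state, without advancing time (a new reading comes with each control period).
- arm.snapshot(name): name is "scene" or "top"; returns the picture (384x512x3 uint8, blue, green, red); there is no depth.
- arm.calibration(name): a dict with "K" (3x3 intrinsics, pixels), "D" ([k1, k2, p1, p2, k3] as OpenCV has them; the pictures are not rectified), "origin" and "attitude" of the camera in the world. Camera axes: x right, y up, looking along -z (the intrinsics and any distortion apply to the point x, -y, -z); pixel columns grow to the right and rows downward; lengths in m; the calibration is good to about 2 mm. A picture is of the moment at which its call begins. calibration takes no time and is no camera call.
- arm.close_job(): hands the job in, once; it reports no verdict.
Trained networks look in the newest picture that a camera, given by its name, has taken for a name from the list of things; names that differ only in an ending like _2 or _b are one class to them, and where a whole thing is asked for, a point or a joint stands for the part that bears it (a point fixed in the world has none). Each returns a list of dicts, best first, with "confidence" (0 to 1); they miss things now and then, are a little off and sometimes report something else, mostly with a low value. They report only what shows in the picture. A call takes as long as a camera call. They do not tell look-alikes from the thing itself.
- arm.search_frame(query, camera): "box" ([left, top, right, bottom] in pixels, round what is visible of it).
- arm.outline_of(query, camera): "mask" (384x512 bool, what is visible of it) and "box" ([left, top, right, bottom] in pixels, round what is visible of it).
- arm.mark_of(query, camera): "centre" ([column, row] in pixels: a listed point, or the origin of a listed thing).
The state is a dict: "clock": time; "joints": joint angles; "qd": joint speeds; "tau": joint torques, N m; "ee_pos": TCP position; "ee_rot": TCP orientation; "contact_force": force on the tool from outside, world axes, zero at the start; "wrist_torque": the same for the moment, N m; "opening": finger opening in m.
Only numpy, scipy, OpenCV 4.12 (cv2) and the standard library are available. Lean on these libraries where they do the work, as an engineer would, in place of code of your own. Each camera call takes 0.05 s, during which the arm holds its last target.

### The job

The little palm press on the watchmaker's bench is being put back together after cleaning. Pick out of the wooden rack the one spindle that fits its bushes (of the three it is the one of middle thickness), thread it nose first down through the upper bush and on through the lower one, and finish still gripping it, hanging still with its nose about 10 mm clear above the white anvil, so that I can fit the retaining clip: do not rest it on the anvil and do not let go. Leave the other two spindles in the rack and the other things on the bench where they are.

Things in the scene. Friction and masses are not known exactly. Their poses are not given: they have to be found in the camera images.
- press: Palm-operated fitting press, grey, screwed down, 141 mm high. Origin on the common vertical axis of its two bushes, at bench level; z up, x from that axis to its column (61 to 95 mm off in +x, 50 mm wide, 141 mm high). Base plate 18 mm thick, 47 mm to -x and 103 mm to +x of the axis, 96 mm wide. Two arms reach from the column to round bosses 35 mm across, each lined with a brass bush
- upper_bush (a point): centre of the upper bush's top mouth, on the bush axis, 134 mm above the bench; bore 13.2 mm, bush 20 mm long (heights 114 to 134 mm), nothing above it; same axes as the press
- lower_bush (a point): centre of the lower bush's top mouth, straight below the upper one, 84 mm above the bench; bore 13.2 mm, bush 18 mm long (heights 66 to 84 mm); open space above and below it; same axes as the press
- anvil_top (a point): centre of the top of the white round anvil (38 mm wide) under the bushes, on the bush axis, 34 mm above the bench; same axes as the press
- rack: Dark wooden block 52 x 152 x 24 mm (x, y, z), fixed; origin under its centre, z up. In its top, in a row along its y at -50, 0 and +50 mm, three 6 mm holes 17 mm deep in which the spindles stand upright by their noses, in any order
- spindle_12_centre (a point): The spindle that fits: plain steel, 132 mm long, loose, upright, about 0.14 kg. Point at its centre, half-way up; z along it from nose to head. From the tip up: nose 5 mm thick, 14 mm long; shoulder with 2 mm chamfer; shank 12 mm thick with a clip groove at 55 mm; from 112 to 132 mm the ribbed round head, 20 mm thick, to grip it by. In the rack the middle of the head is 132 mm above the bench
- spindle_12_nose (a point): tip of the nose of that spindle, on its axis, 66 mm below its centre point, 122 mm below the middle of its head; 10 mm above the bench while it stands in the rack with its shoulder on the rack's top; z as above
- spindle_9_centre (a point): look-alike, too thin: same in all but its shank of 9 mm diameter; centre point and axes as for the other
- spindle_15_centre (a point): look-alike, too thick for the bushes: same in all but its shank of 15 mm diameter; centre point and axes as for the other
- tray: red tray of watch movements, 190 x 150 x 10 mm, fixed, on a blue mat; leave alone
- loupe: black eye loupe standing on its wide end, 34 mm in diameter, 40 mm high; leave alone
- tweezers: steel tweezers lying on the bench, about 140 mm long, 10 mm wide; leave alone
- driver: small aluminium screwdriver lying on the bench, about 105 mm long, 12 mm thick; leave alone
Things that resemble listed ones, but are neither listed nor needed, are in the scene too. What is shaped like the part that bears spindle_12_centre but black or green is not meant.

How it is judged:
By the outcome, as a careful person would: the job done as asked, in the order asked, and still so for the second after the job is handed in, while the arm keeps its last pose, push and grip.
It also fails if it takes over 53 s, if anything falls off the work surface, if the arm or the gripper's body presses on something with over 40 N, if the wrist force passes 120 N, or if a joint passes its speed limit or range.

## Working session

There is one attempt and no reset: what is moved stays moved. The work goes in short steps, Python scripts to look and compute and a shell command to move; the robot and the scene stay as the last step left them, time stands still between calls to the robot, and variables do not carry over. Pictures are saved under pics/ and viewed, and the job is handed in when it is done.

```bash
mkdir -p pics; python3 - <<'E'
from rig import arm
import cv2
s=arm.observe(); print(s['clock'],s['ee_pos'],s['ee_rot'],s['opening'],s['contact_force'])
for n in ('scene','top'):
    im=arm.snapshot(n); cv2.imwrite(f'pics/{n}0.png',im)
    c=arm.calibration(n); print(n,c)
    for q in ('press','rack','spindle_12_centre','loupe'):
        print(q,[(round(d['confidence'],2),[round(float(v)) for v in d['box']]) for d in arm.search_frame(q,n)])
E
```

```text
0.0 [ 0.22374119 -0.60968792  0.23031223] [-3.09141000e+00 -5.49441658e-01  6.42862557e-04] 0.08565726899566622 [-0.08232056 -0.24251361  0.03726026]
scene {'K': array([[463.9310768 ,   0.        , 258.75082164],
       [  0.        , 463.9310768 , 187.73835575],
       [  0.        ,   0.        ,   1.        ]]), 'D': array([0.04751335, 0.        , 0.        , 0.        , 0.        ]), 'origin': array([1.51896523, 0.09796321, 0.90590382]), 'attitude': array([0.65260328, 0.67915836, 1.45518422])}
press [(0.68, [269, 148, 306, 219])]
rack [(0.97, [131, 188, 184, 218])]
spindle_12_centre [(0.78, [98, 196, 116, 235]), (0.64, [146, 150, 154, 185]), (0.6, [142, 195, 154, 230]), (0.57, [122, 171, 141, 205]), (0.55, [124, 193, 134, 233])]
loupe [(0.55, [229, 238, 239, 257])]
top {'K': array([[365.57000769,   0.        , 257.59885137],
       [  0.        , 365.57000769, 193.80638109],
       [  0.        ,   0.        ,   1.        ]]), 'D': array([0.00598527, 0.        , 0.        , 0.        , 0.        ]), 'origin': array([0.44025728, 0.07700527, 0.97998769]), 'attitude': array([ 0.15391577, -0.13543903, -1.58902923])}
press []
rack [(0.85, [340, 192, 402, 232]), (0.74, [391, 196, 409, 210])]
spindle_12_centre [(0.64, [364, 167, 378, 182]), (0.6, [393, 194, 409, 205]), (0.59, [403, 157, 424, 173]), (0.55, [379, 243, 400, 253])]
loupe [(0.53, [271, 144, 286, 162])]
```

```bash
python3 - <<'E'
import cv2
for n in('scene','top'):
    im=cv2.imread(f'pics/{n}0.png'); cv2.imwrite(f'pics/{n}0b.png',cv2.resize(im,(800,600),interpolation=cv2.INTER_CUBIC))
im=cv2.imread('pics/scene0.png'); cv2.imwrite('pics/c1.png',cv2.resize(im[140:250,80:210],None,fx=5,fy=5,interpolation=cv2.INTER_CUBIC))
im=cv2.imread('pics/top0.png'); cv2.imwrite('pics/c2.png',cv2.resize(im[130:270,310:450],None,fx=4,fy=4,interpolation=cv2.INTER_CUBIC))
E
```

```text
(no output)
```

View pics/scene0b.png

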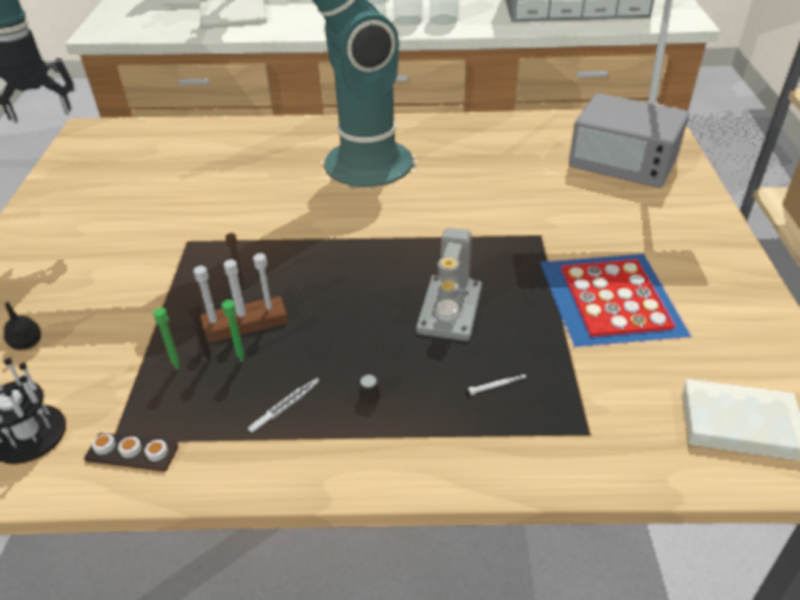

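View pics/top0b.png

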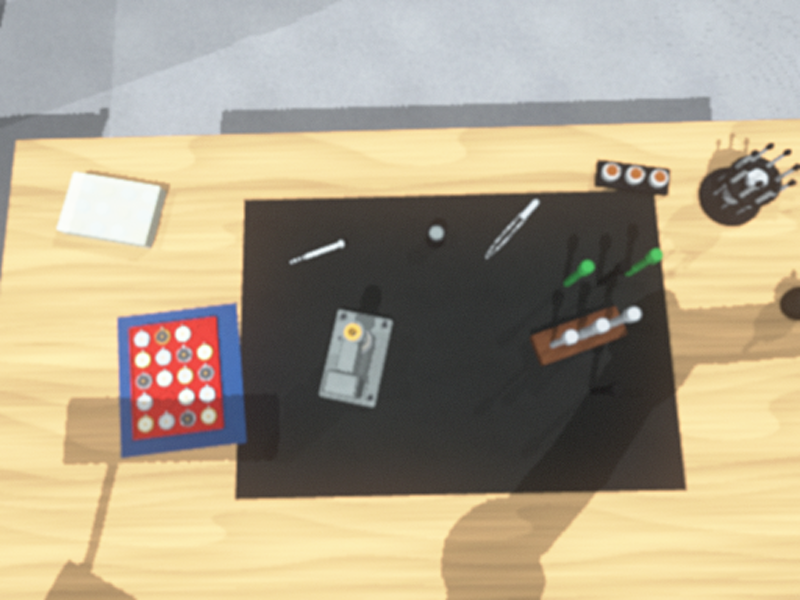

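View pics/c1.png

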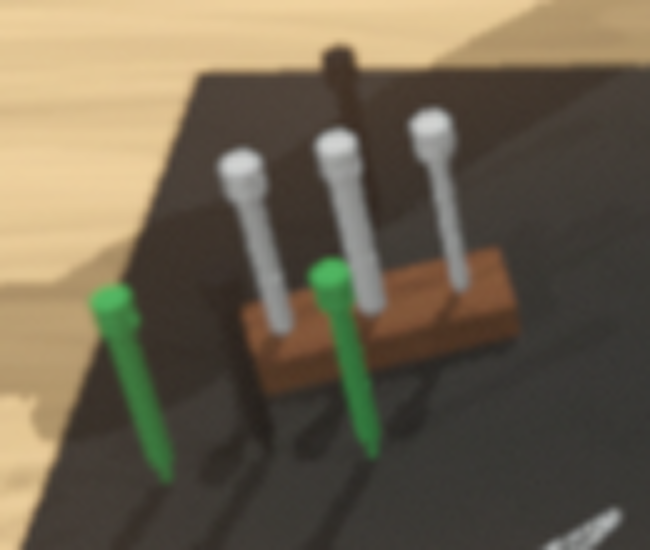

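View pics/c2.png

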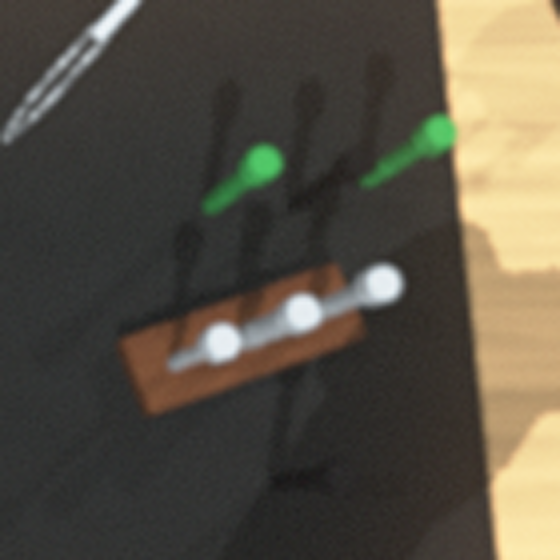

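The scene view shows three grey spindles in the rack, with heads at about (129,175), (148,170) and (166,167) px. Green look-alikes stand at (102,200) and (146,197), and dark ones at (148,153) and (127,200). Next I'll measure the shank widths and 3D positions.

```bash
cat > h.py <<'E'
import numpy as np,cv2
from scipy.spatial.transform import Rotation as R
from rig import arm
F=np.diag([1.,-1,-1])
def cam(n):
    c=arm.calibration(n); Rw=R.from_rotvec(c['attitude']).as_matrix()@F
    return c['K'],c['D'],Rw,c['origin']
def proj(P,n):
    K,D,Rw,o=cam(n); P=np.atleast_2d(P)
    rv=cv2.Rodrigues(Rw.T)[0]; return cv2.projectPoints(P.astype(float),rv,-Rw.T@o,K,D)[0][:,0]
def ray(px,n):
    K,D,Rw,o=cam(n); u=cv2.undistortPoints(np.array([[px]],float),K,D)[0,0]
    return o,Rw@np.array([u[0],u[1],1])
def onz(px,n,z):
    o,d=ray(px,n); return o+d*(z-o[2])/d[2]
def tri(p1,p2):
    o1,d1=ray(p1,'scene');o2,d2=ray(p2,'top')
    A=[];b=[]
    M=0;v=0
    for o,d in((o1,d1),(o2,d2)):
        d=d/np.linalg.norm(d);Q=np.eye(3)-np.outer(d,d);M=M+Q;v=v+Q@o
    X=np.linalg.solve(M,v); return X,proj(X,'scene')[0]-p1,proj(X,'top')[0]-p2
E
python3 - <<'E'
from h import *
np.set_printoptions(precision=4,suppress=True)
S=cv2.imread('pics/scene0.png');T=cv2.imread('pics/top0.png')
# bright blobs = heads
for n,im,roi in(('scene',S,(120,160,175,190)),('top',T,(355,190,420,225))):
    x0,y0,x1,y1=roi;g=cv2.cvtColor(im,cv2.COLOR_BGR2GRAY)[y0:y1,x0:x1]
    for th in(150,170,190,205):
        k,l,st,c=cv2.connectedComponentsWithStats((g>th).astype('u1'))
        print(n,th,[(c[i]+[x0,y0],st[i,2:5]) for i in range(1,k) if st[i,4]>8])
for q in('spindle_12_centre','spindle_12_nose','upper_bush','lower_bush','anvil_top','press','rack'):
    for n in('scene','top'):
        print(q,n,[(round(d['confidence'],2),np.round(d['centre'],1)) for d in arm.mark_of(q,n)])
im=T[180:290,190:270];cv2.imwrite('pics/p_t.png',cv2.resize(im,None,fx=5,fy=5,interpolation=cv2.INTER_CUBIC))
im=S[140:225,255:320];cv2.imwrite('pics/p_s.png',cv2.resize(im,None,fx=7,fy=7,interpolation=cv2.INTER_CUBIC))
im=np.clip(T[140:290,320:450].astype(float)*3,0,255).astype('u1');cv2.imwrite('pics/c2b.png',cv2.resize(im,None,fx=4,fy=4,interpolation=cv2.INTER_CUBIC))
im=np.clip(S[140:250,80:210].astype(float)*2.5,0,255).astype('u1');cv2.imwrite('pics/c1b.png',cv2.resize(im,None,fx=5,fy=5,interpolation=cv2.INTER_CUBIC))
E
```

```text
scene 150 [(array([165.5814, 165.5814]), array([ 7, 10, 43], dtype=int32)), (array([146.8333, 169.8542]), array([ 7, 10, 48], dtype=int32)), (array([127.4792, 173.8542]), array([ 8, 10, 48], dtype=int32))]
scene 170 [(array([165.5, 164.5]), array([ 6,  4, 22], dtype=int32)), (array([146.75  , 168.5417]), array([ 7,  4, 24], dtype=int32)), (array([127.4167, 172.7083]), array([ 6,  5, 24], dtype=int32))]
scene 190 [(array([165.4667, 164.4   ]), array([ 6,  4, 15], dtype=int32)), (array([146.6471, 168.5294]), array([ 6,  4, 17], dtype=int32)), (array([127.3529, 172.4706]), array([ 6,  4, 17], dtype=int32))]
scene 205 []
top 150 [(array([404.5   , 201.0125]), array([12, 10, 80], dtype=int32)), (array([375.8429, 211.5602]), array([ 38,  18, 191], dtype=int32))]
top 170 [(array([404.8871, 200.6774]), array([ 9,  8, 62], dtype=int32)), (array([385.0286, 207.9714]), array([11,  9, 70], dtype=int32)), (array([365.1343, 215.1493]), array([10,  9, 67], dtype=int32))]
top 190 [(array([405.1538, 200.5   ]), array([ 8,  8, 52], dtype=int32)), (array([385.3889, 207.6111]), array([ 8,  8, 54], dtype
[... 833 characters left out ...]
[(0.72, array([387.9, 209.2])), (0.72, array([398.7, 173.7])), (0.62, array([362.2, 178.7])), (0.48, array([383.2, 250.8])), (0.43, array([379.7, 182.4]))]
upper_bush scene [(0.93, array([284.4, 166.3])), (0.6, array([169.4, 182. ])), (0.32, array([285.4, 185. ]))]
upper_bush top [(0.67, array([224.8, 212.3]))]
lower_bush scene [(0.97, array([284.9, 183.1]))]
lower_bush top [(0.6, array([223.5, 213.3]))]
anvil_top scene [(0.58, array([282.7, 198.2]))]
anvil_top top [(0.7, array([230.1, 219.2]))]
press scene [(0.85, array([288.1, 207.3])), (0.2, array([237.4, 253.1]))]
press top [(0.68, array([231.8, 217.2]))]
rack scene [(0.59, array([155.9, 207.6]))]
rack top [(0.67, array([370.6, 211.3]))]
```

View pics/p_t.png

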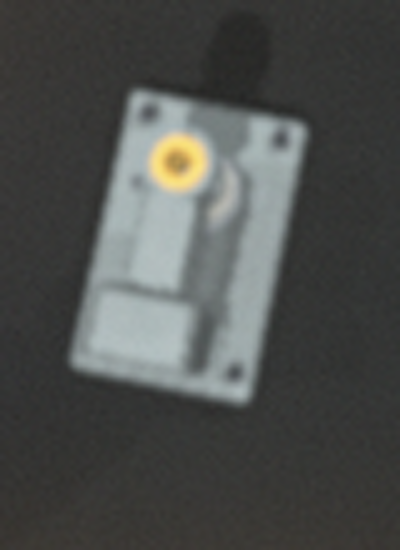

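View pics/p_s.png

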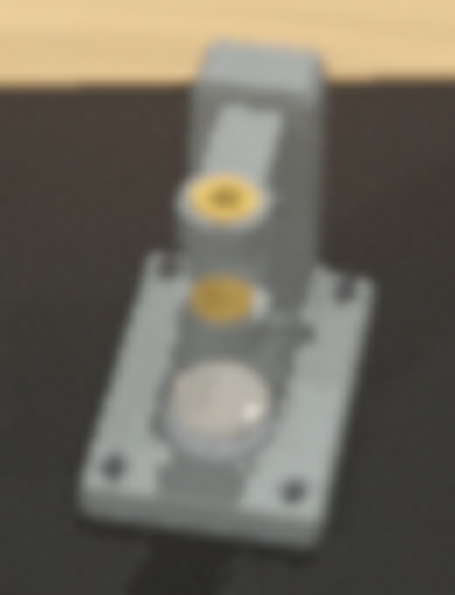

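View pics/c2b.png

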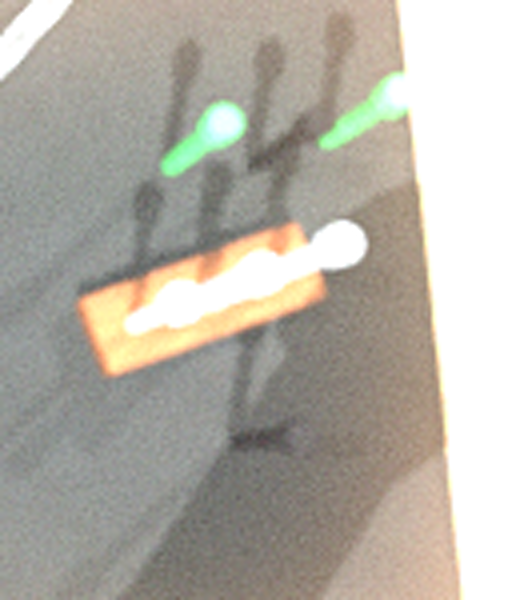

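View pics/c1b.png

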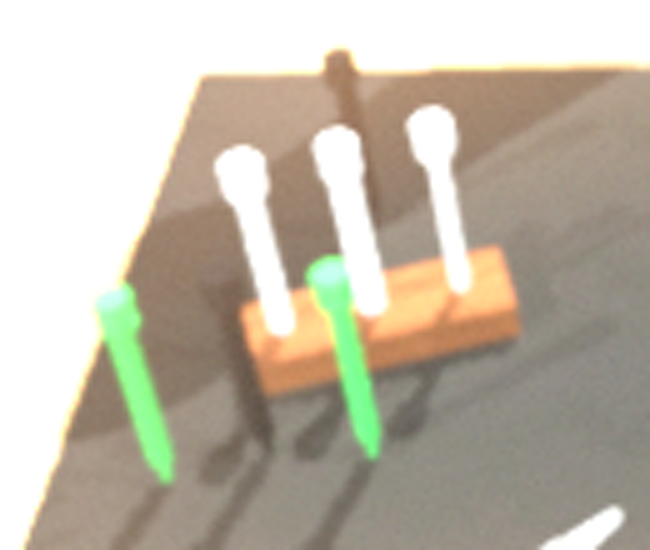

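```bash
python3 - <<'E'
from h import *
np.set_printoptions(precision=4,suppress=True)
S=cv2.imread('pics/scene0.png');T=cv2.imread('pics/top0.png')
g=cv2.cvtColor(S,cv2.COLOR_BGR2GRAY).astype(float)
# heads: top-face centroid
hs=[(127.4,172.6),(146.7,168.5),(165.5,164.5)];ht=[(405.15,200.55),(385.35,207.65),(365.3,215.1)]
for a,b in zip(hs,ht): print('tri',*tri(a,b),'z142 s',onz(a,'scene',.142)[:2],'t',onz(b,'top',.142)[:2])
# greens/blacks base in scene
for nm,(b,h) in dict(gl=((165,480),(113,300)),gr=((372,457),(332,272)),bf=((266,450),(225,290)),br=((378,225),(340,60))).items():
    B=onz((b[0]/5+80,b[1]/5+140),'scene',0);H=onz((h[0]/5+80,h[1]/5+140),'scene',.125);print(nm,B,H)
print('top green head',onz((265/4+310,163/4+130),'top',.13),onz((438/4+310,135/4+130),'top',.13))
print('top green base',onz((207/4+310,210/4+130),'top',.0),onz((365/4+310,185/4+130),'top',.0))
print('top black',[onz((x/4+320,y/4+140),'top',z) for x,y,z in((255,163,0),(312,125,.13),(240,440,0),(290,437,.13))])
# shank widths
for k,a in enumerate(hs):
    P=onz(a,'scene',.142);ws=[]
    for z in(.05,.055,.06,.085,.09,.095,.1,.105):
        p=P.copy();p[2]=z
        c=proj(p,'scene')[0];q=proj(p+[0,0,.01],'scene')[0];t=(q-c)/np.linalg.norm(q-c);n=np.array([-t[1],t[0]])
        s=np.arange(-6,6.01,.1);xy=c+s[:,None]*n
        v=cv2.remap(g.astype('f4'),xy[:,:1].astype('f4'),xy[:,1:].astype('f4'),cv2.INTER_LINEAR)[:,0]
        bg=min(np.median(v[:15]),np.median(v[-15:])); m=v-bg; ws.append([v.max(), np.sum(v>(bg+v.max())/2)*.1])
    print(k,np.array(ws).T)
print('upper', tri((284.4+0,166.3),(224.8,212.3)))
E
```

```text
tri [ 0.5723 -0.2571  0.1405] [0.5326 0.1289] [ 0.6349 -0.0766] z142 s [ 0.5735 -0.2579] t [ 0.5719 -0.2551]
tri [ 0.5567 -0.2097  0.141 ] [0.4098 0.0865] [ 0.4888 -0.0521] z142 s [ 0.5575 -0.2105] t [ 0.5564 -0.2082]
tri [ 0.5405 -0.1625  0.1408] [0.4061 0.0717] [ 0.4851 -0.0452] z142 s [ 0.5417 -0.1632] t [ 0.5403 -0.161 ]
gl [ 0.6654 -0.3058  0.    ] [ 0.6597 -0.3049  0.125 ]
gr [ 0.6513 -0.1982  0.    ] [ 0.6414 -0.1992  0.125 ]
bf [ 0.6447 -0.2564  0.    ] [ 0.6536 -0.2506  0.125 ]
br [ 0.4591 -0.2267  0.    ] [ 0.4615 -0.227   0.125 ]
top green head [ 0.6472 -0.1984  0.13  ] [ 0.6617 -0.3022  0.13  ]
top green base [ 0.6469 -0.1985  0.    ] [ 0.6616 -0.3071  0.    ]
top black [array([ 0.6503, -0.2586,  0.    ]), array([ 0.6446, -0.2496,  0.13  ]), array([ 0.4639, -0.2329,  0.    ]), array([ 0.4618, -0.2203,  0.13  ])]
0 [[145.4258 144.1914 147.25   144.625  143.6875 142.1914 142.8066 142.9141]
 [  5.1      5.2      5.3      5.1      5.1      5.1      5.       5.1   ]]
1 [[150.9297 152.2305 152.873  150.9121 151.8359 151.0938 150.     152.    ]
 [  8.8      8.8      8.9      5.9      5.8      6.       6.1      6.1   ]]
2 [[140.5625 143.5674 143.8027 139.2031 142.6562 144.6572 141.8887 138.6631]
 [  3.7      3.7      3.7      3.9      4.       4.1      3.9      3.9   ]]
upper (array([0.5547, 0.1579, 0.14  ]), array([ 1.5762, -0.1688]), array([ 1.8146, -0.0554]))
```

```bash
python3 - <<'E'
from h import *
np.set_printoptions(precision=4,suppress=True)
S=cv2.imread('pics/scene0.png');T=cv2.imread('pics/top0.png')
def brass(im,roi,th):
    x0,y0,x1,y1=roi;c=im[y0:y1,x0:x1].astype(float);w=np.clip(c[...,2]-c[...,0]-th,0,60)
    m=(w>0).astype('u1');k,l,st,ce=cv2.connectedComponentsWithStats(m)
    out=[]
    for i in range(1,k):
        if st[i,4]>10:
            yy,xx=np.nonzero(l==i);hull=cv2.convexHull(np.c_[xx,yy].astype('f4'));M=cv2.moments(hull)
            ww=w*(l==i);Y,X=np.mgrid[:w.shape[0],:w.shape[1]]
            out.append((st[i,2:5],np.array([M['m10']/M['m00']+x0,M['m01']/M['m00']+y0]),np.array([(ww*X).sum(),(ww*Y).sum()])/ww.sum()+[x0,y0]))
    return out
for th in(20,35,50):
    print(th,'S',brass(S,(275,160,300,195),th));print('T',brass(T,(212,200,240,225),th))
print(arm.grip_depth)
s=arm.observe();print(s['clock']);print(R.from_rotvec(s['ee_rot']).as_matrix())
E
```

```text
20 S [(array([11,  9, 70], dtype=int32), array([286.8623, 167.8871]), array([286.6588, 167.9063])), (array([10,  8, 65], dtype=int32), array([286.4611, 182.4268]), array([286.332 , 182.2579]))]
T [(array([ 12,  13, 118], dtype=int32), array([225.3286, 211.9794]), array([225.2038, 212.0136]))]
35 S [(array([10,  7, 58], dtype=int32), array([286.4444, 167.9283]), array([286.626, 167.911])), (array([ 9,  7, 51], dtype=int32), array([286.2398, 182.1098]), array([286.3976, 182.3035]))]
T [(array([ 12,  11, 109], dtype=int32), array([225.2945, 212.0247]), array([225.2182, 211.966 ]))]
50 S [(array([10,  7, 52], dtype=int32), array([286.6627, 167.9286]), array([286.6667, 167.9352])), (array([ 8,  6, 42], dtype=int32), array([286.5   , 182.4323]), array([286.4568, 182.2975]))]
T [(array([11, 11, 99], dtype=int32), array([225.1843, 211.9941]), array([225.196 , 211.9481]))]
0.0187
1.2
[[ 0.9388  0.3445 -0.    ]
 [ 0.3445 -0.9388 -0.    ]
 [-0.     -0.     -1.    ]]
```

Shank widths in px are 5.1 (left), 6.0 (middle) and 3.9 (right), which correspond to 12, 15 and 9 mm. The target is therefore the left one in the scene view (129,175), standing at about (0.572, -0.257). I'll grip across the row so the fingers miss its neighbours.

```bash
python3 -m handwheel '[[0.3,[30,-14,0],-6],[0.4,[65,-30,0],-13],[0.4,[100,-47,0],-20],[0.4,[135,-63,0],-27],[0.4,[170,-80,0],-34],[0.4,[205,-96,0],-41],[0.4,[240,-113,0],-48],[0.4,[275,-129,0],-55],[0.4,[310,-146,0],-62],[0.4,[345,-162,5],-69],[0.4,[380,-178,10],-76],[0.4,[415,-195,20],-83],[0.4,[440,-207,25],-88.4],[0.4,[448.7,-210.9,30],-88.4],[0.4,[448.7,-210.9,30],-88.4],[0.4,[448.7,-210.9,30],-88.4],[0.4,[448.7,-210.9,30],-88.4]]' 60
python3 - <<'E'
from h import *
np.set_printoptions(precision=4,suppress=True)
for n in('scene','top'): cv2.imwrite(f'pics/{n}1.png',arm.snapshot(n))
s=arm.observe();print(s['clock'],s['ee_pos'],s['opening']);print(R.from_rotvec(s['ee_rot']).as_matrix())
S=cv2.imread('pics/scene1.png')[100:260,70:230];cv2.imwrite('pics/s1c.png',cv2.resize(S,None,fx=3.7,fy=3.7,interpolation=cv2.INTER_CUBIC))
S=cv2.imread('pics/top1.png')[140:270,330:460];cv2.imwrite('pics/t1c.png',cv2.resize(S,None,fx=4,fy=4,interpolation=cv2.INTER_CUBIC))
E
```

```text
clock: 2.62
ee_pos: [0.5714, -0.2599, 0.2014]
ee_rot: [1.839, 2.547, -0.003]
contact_force: [0.6, -0.4, -0.6]
opening: 0.0512
2.7167 [ 0.5715 -0.26    0.2017] 0.05093829663797281
[[-0.3146  0.9492 -0.0001]
 [ 0.9492  0.3146 -0.0015]
 [-0.0014 -0.0006 -1.    ]]
```

View pics/s1c.png

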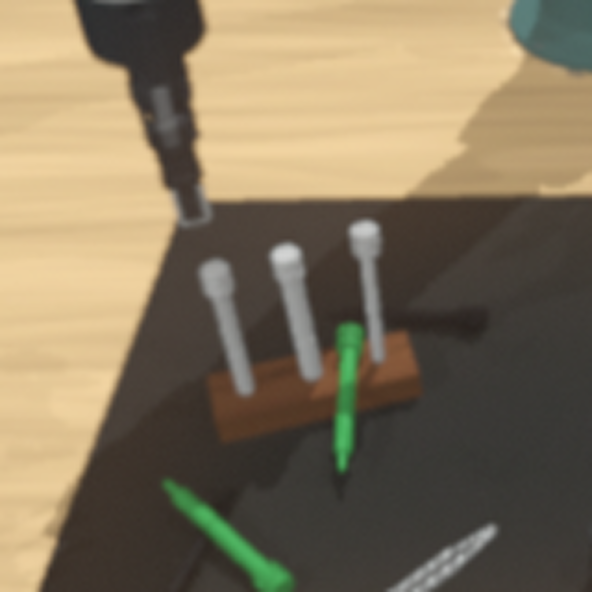

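View pics/t1c.png

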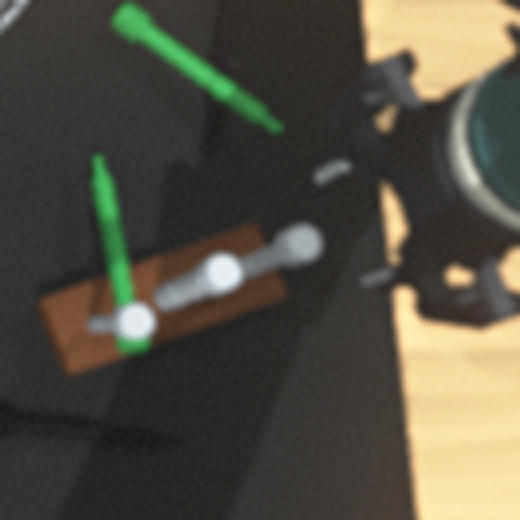

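The green and black look-alikes have toppled, although the gripper was never near them. I need to see whether anything now blocks the grasp.

```bash
python3 - <<'E'
from h import *
np.set_printoptions(precision=4,suppress=True)
p=lambda x,y,f,a,b:((x+.5)/f-.5+a,(y+.5)/f-.5+b)
print('gr head',*tri(p(349,335,3.7,70,100),p(131,342,4,330,140)))
print('gr nose',*tri(p(343,470,3.7,70,100),p(98,160,4,330,140)))
print('gl head',*tri(p(273,577,3.7,70,100),p(130,22,4,330,140)))
for n,(x0,y0,x1,y1) in dict(scene=(70,130,260,270),top=(270,130,430,290)).items():
    im=cv2.imread(f'pics/{n}1.png')[y0:y1,x0:x1].astype(float)
    im=np.clip((im/255)**.45*255*1.1,0,255).astype('u1');f=4 if n=='scene' else 3.7
    cv2.imwrite(f'pics/{n}1e.png',cv2.resize(im,None,fx=f,fy=f,interpolation=cv2.INTER_CUBIC))
E
```

```text
gr head [ 0.5272 -0.1834  0.0378] [0.7615 0.1187] [ 0.8615 -0.0744]
gr nose [ 0.6515 -0.1738  0.0179] [0.0718 0.0098] [ 0.0725 -0.0082]
gl head [ 0.7487 -0.205   0.0146] [0.7455 0.1037] [ 0.6927 -0.1045]
```

View pics/scene1e.png

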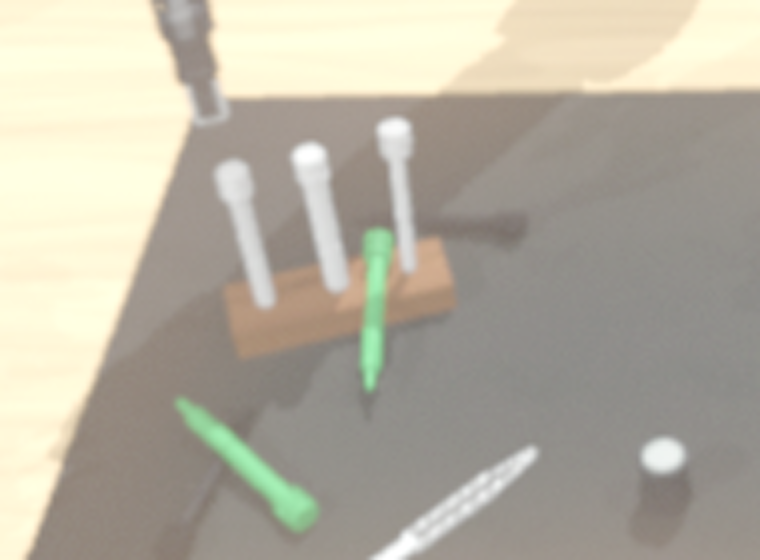

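View pics/top1e.png

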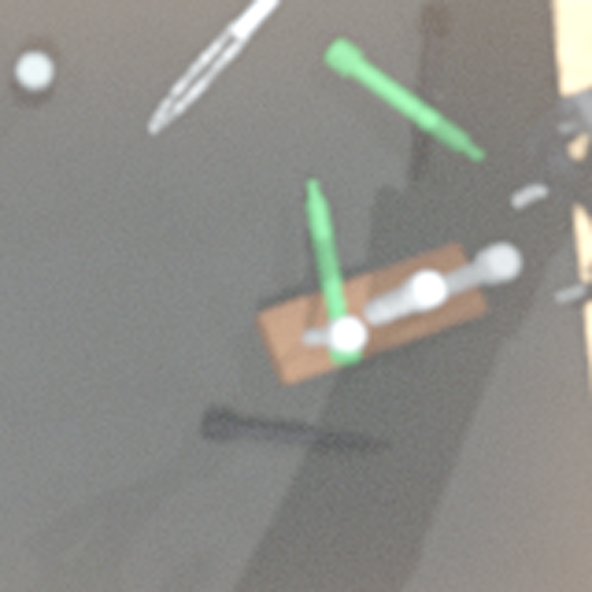

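```bash
python3 - <<'E'
from h import *
np.set_printoptions(precision=3,suppress=True)
s=arm.observe();X=s['ee_pos'];y=R.from_rotvec(s['ee_rot']).as_matrix()[:,1]
print(s['clock'],X)
pts=np.array([X+ [0,0,dz]+sg*y*.0255 for sg in(1,-1) for dz in(0,.01)])
for n,(x0,y0,x1,y1) in dict(scene=(105,130,145,170),top=(390,160,440,225)).items():
    im=cv2.imread(f'pics/{n}1.png')[y0:y1,x0:x1].astype(float)
    im=np.clip((im/255)**.5*255*1.1,0,255).astype('u1');im=cv2.resize(im,None,fx=9,fy=9,interpolation=cv2.INTER_CUBIC)
    for q in proj(pts,n): cv2.circle(im,tuple(np.int32((q-[x0,y0]+.5)*9)),3,(0,0,255),-1)
    cv2.imwrite(f'pics/{n}1g.png',im)
E
```

```text
2.7167 [ 0.571 -0.26   0.202]
```

View pics/scene1g.png

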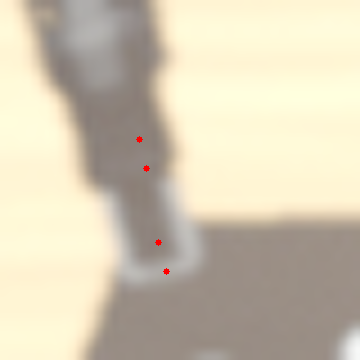

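View pics/top1g.png

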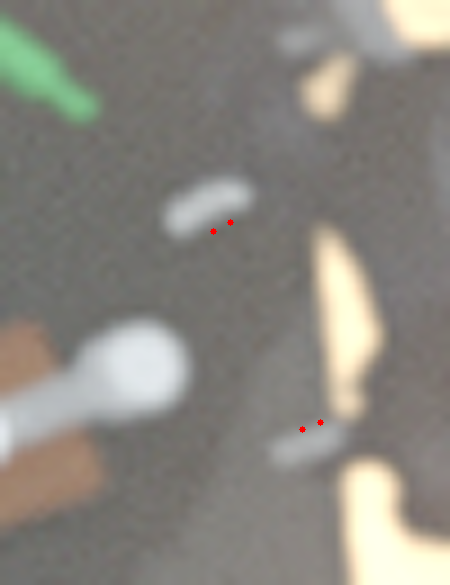

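```bash
python3 -m handwheel '[[0.4,[3.5,2.2,5],0],[0.4,[3.5,2.2,20],0],[0.4,[3.5,2.2,40],0],[0.4,[3.5,2.2,60],0],[0.4,[3.5,2.2,75],0],[0.4,[3.5,2.2,85],0],[0.4,[3.5,2.2,90],0],[0.4,[3.5,2.2,90],0]]'
python3 - <<'E'
from h import *
S=arm.snapshot('scene')[130:230,90:190];T=arm.snapshot('top')[160:250,350:450]
e=lambda im:cv2.resize(np.clip((im/255.)**.5*280,0,255).astype('u1'),None,fx=4,fy=4,interpolation=cv2.INTER_CUBIC)
cv2.imwrite('pics/g2.png',np.hstack([e(S),cv2.copyMakeBorder(e(T),0,40,0,0,0)]))
E
```

```text
clock: 3.38
ee_pos: [0.5728, -0.2537, 0.1103]
ee_rot: [-1.834, -2.549, 0.001]
contact_force: [0.1, 0.3, 1.6]
opening: 0.0515
```

View pics/g2.png

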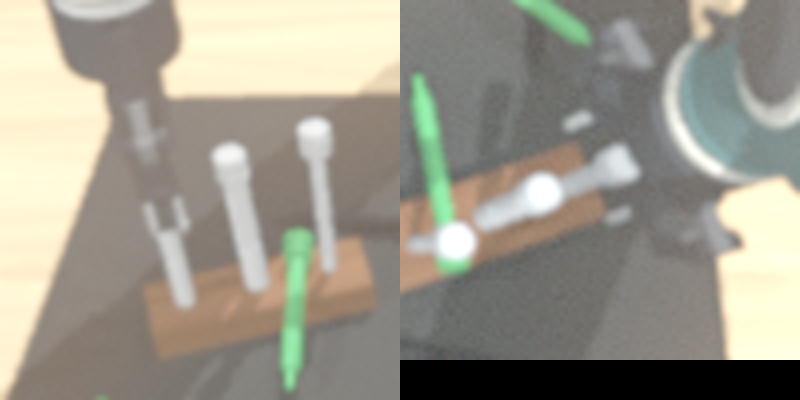

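```bash
python3 -m handwheel '[[0.4,[-1.9,-1.5,0],0],[0.4,[-1.9,-1.5,0],0],[0.6,[-1.9,-1.5,0],0],[0.75,[-1.9,-1.5,0],0],[1,[-1.9,-1.5,0],0],[1,[-1.9,-1.5,0],0],[1,[-1.9,-1.5,0],0],[1,[-1.9,-1.5,0],0],[1,[-1.9,-1.5,0],0]]' 60
```

```text
clock: 4.23
ee_pos: [0.5729, -0.2561, 0.1118]
ee_rot: [1.834, 2.55, -0.0]
contact_force: [-0.8, -0.6, 4.4]
opening: 0.0182
```

```bash
python3 -m handwheel '[[1,[-1.9,-1.5,0],0],[1,[-1.9,-1.5,-5],0],[1,[-1.9,-1.5,-15],0],[1,[-1.9,-1.5,-30],0],[1,[-1.9,-1.5,-50],0],[1,[-1.9,-1.5,-75],0],[1,[-1.9,-1.5,-100],0],[1,[-1.9,-1.5,-125],0],[1,[-1.9,-1.5,-145],0],[1,[-1.9,-1.5,-160],0],[1,[-1.9,-1.5,-165],0],[1,[-1.9,-1.5,-165],0]]'
python3 - <<'E'
from h import *
np.set_printoptions(precision=4,suppress=True)
S=arm.snapshot('scene');T=arm.snapshot('top');cv2.imwrite('pics/s3.png',S);cv2.imwrite('pics/t3.png',T)
cv2.imwrite('pics/g3.png',np.hstack([cv2.resize(S[60:240,60:210],None,fx=2.6,fy=2.6),cv2.resize(T[130:310,350:500],None,fx=2.6,fy=2.6)]))
s=arm.observe();print(s['clock'],s['ee_pos'],s['opening'],s['contact_force'],s['wrist_torque']);print(R.from_rotvec(s['ee_rot']).as_matrix())
print('up tri',*tri((286.63,167.92),(225.2,212.0)),onz((286.63,167.92),'scene',.134),onz((225.2,212),'top',.134))
print('low',onz((286.4,182.3),'scene',.084))
E
```

```text
clock: 5.23
ee_pos: [0.5721, -0.2585, 0.2778]
ee_rot: [1.833, 2.549, -0.0]
contact_force: [0.7, -1.0, -1.2]
opening: 0.0179
5.3333 [ 0.5711 -0.2582  0.2753] 0.01816359887232122 [-0.5704 -0.0963 -1.3149] [-0.0061  0.0659 -0.0021]
[[-0.3181  0.9481 -0.0018]
 [ 0.9481  0.3181  0.0004]
 [ 0.0009 -0.0016 -1.    ]]
up tri [0.556  0.1607 0.135 ] [ 0.3766 -0.0387] [ 0.4315 -0.0107] [0.5549 0.1598 0.134 ] [0.5562 0.1618 0.134 ]
low [0.5551 0.1601 0.084 ]
```

View pics/g3.png

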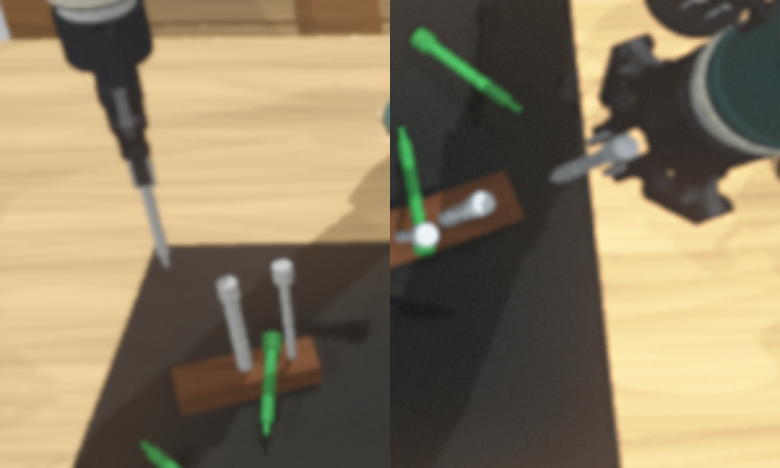

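```bash
python3 -m handwheel '[[1,[10,3,0],0],[1,[30,9,0],0],[1,[60,18,0],0],[1,[95,28,0],0],[1,[130,38,0],0],[1,[165,48,0],0],[1,[200,59,0],0],[1,[235,69,0],0],[1,[270,79,0],0],[1,[305,90,0],0],[1,[340,100,0],0],[1,[370,109,0],0],[1,[390,115,0],0],[1,[400,117.5,0],0],[1,[402,118,0],0],[1,[402,118,0],0],[1,[402,118,0],0]]'
python3 - <<'E'
from h import *
np.set_printoptions(precision=4,suppress=True)
A=[]
for i in range(4):
    S=arm.snapshot('scene');T=arm.snapshot('top');s=arm.observe();A.append(np.r_[s['ee_pos'],s['ee_rot'],s['contact_force'],s['opening']])
print(np.array(A));print(s['clock'],s['joints'])
cv2.imwrite('pics/s4.png',S);cv2.imwrite('pics/t4.png',T)
cv2.imwrite('pics/g4.png',np.hstack([cv2.resize(S[90:230,230:340],None,fx=4,fy=4),cv2.resize(T[160:300,180:270],None,fx=4,fy=4)]))
E
```

```text
clock: 6.75
ee_pos: [0.556, 0.1585, 0.2757]
ee_rot: [1.837, 2.548, -0.003]
contact_force: [0.3, 0.3, -1.5]
opening: 0.0179
[[ 0.5562  0.1583  0.2759  1.8381  2.5474 -0.0018  0.6991  0.1057 -1.0706
   0.0185]
 [ 0.5562  0.1588  0.2762  1.8373  2.5479 -0.0009  0.0274 -1.1204 -1.8532
   0.0179]
 [ 0.556   0.1594  0.2763  1.8363  2.5487 -0.0004 -1.056  -0.1166 -0.9127
   0.0183]
 [ 0.5559  0.16    0.2763  1.8352  2.5497 -0.0001  0.6346  0.9105 -1.9923
   0.0183]]
7.15 [ 0.1535  0.3821 -0.6293  1.7022  0.2445  1.1368 -0.2221]
```

View pics/g4.png

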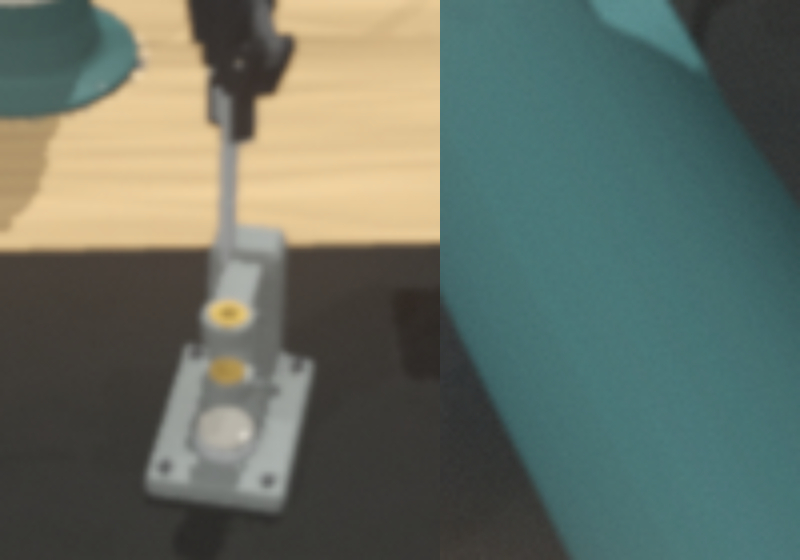

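```bash
python3 -m handwheel '[[1,[0,0,8],0],[1,[0,0,18],0],[1,[0,0,26],0],[1,[0,0,28],0],[1,[0,0,28],0],[1,[0,0,28],0],[1,[0,0,28],0],[1,[0,0,28],0],[1,[0,0,28],0]]'
cat > look.py <<'E'
from h import *
import sys
np.set_printoptions(precision=4,suppress=True)
A=[];I=[]
for i in range(4):
    S=arm.snapshot('scene');I.append(S.astype(float));s=arm.observe();A.append(np.r_[s['ee_pos'],s['ee_rot'],s['contact_force'],s['wrist_torque']])
A=np.array(A);print(s['clock'],A[:,:3].tolist());m=A.mean(0);print('rot',m[3:6],'F',m[6:9],'M',m[9:])
S=np.mean(I,0);cv2.imwrite('pics/'+sys.argv[1]+'.png',S.astype('u1'));np.save('S.npy',S)
x0,y0,x1,y1=260,110,310,205
cv2.imwrite('pics/'+sys.argv[1]+'c.png',cv2.resize(S[y0:y1,x0:x1].astype('u1'),None,fx=6,fy=6,interpolation=cv2.INTER_CUBIC))
E
python3 look.py s5
```

```text
clock: 7.9
ee_pos: [0.556, 0.1606, 0.2486]
ee_rot: [1.834, 2.55, 0.001]
contact_force: [-0.1, 0.8, -0.7]
opening: 0.0182
8.1 [[0.5559863278071091, 0.16053116775067608, 0.24859721112101343], [0.5559299894835353, 0.16052579832261457, 0.24849920709139905], [0.5558956048290463, 0.1605083736804274, 0.24846972934262462], [0.5559013146767418, 0.1604680940946758, 0.24843108260765356]]
rot [1.8341 2.5502 0.0004] F [-0.0085  0.0698 -1.4529] M [-0.0155 -0.0244 -0.0228]
```

View pics/s5c.png

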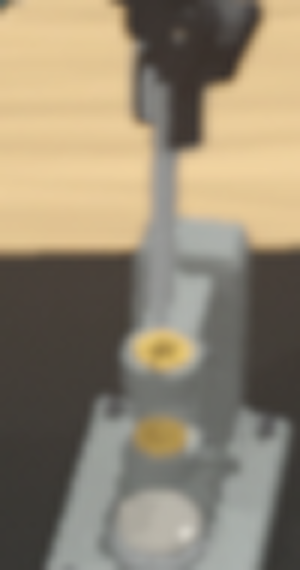

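```bash
cat > ax.py <<'E'
from h import *
np.set_printoptions(precision=2,suppress=True)
S=np.load('S.npy')
g=S.mean(2)
for r in range(130,168,2):
    v=g[r,275:300];print(r,np.int32(v))
E
python3 ax.py; python3 - <<'E'
from h import *
s=arm.observe();X=s['ee_pos']
for z in(.145,.16,.18,.2,.22): print(z,proj([X[0],X[1],z],'scene'))
E
```

```text
130 [197 197 197 197 197 196 188 162 136 131 127 126 111  81  61  57  56  62
 106 164 190 197 198 198 198]
132 [193 194 194 194 194 194 194 193 190 177 154 133 108  77  60  57  57  62
 107 162 187 193 194 193 193]
134 [188 188 188 188 188 188 188 189 187 179 157 136 114  90  83  95 106 122
 151 177 188 190 191 192 192]
136 [196 196 196 196 196 196 197 197 196 188 168 149 142 138 153 178 189 194
 197 199 200 200 201 201 201]
138 [201 202 202 202 202 202 202 202 200 188 168 154 147 147 167 191 201 202
 203 203 203 203 203 203 203]
140 [195 195 195 195 195 195 195 195 192 182 165 153 147 148 165 185 193 194
 194 194 194 195 195 195 195]
142 [197 197 196 196 196 196 195 195 192 183 166 153 148 148 164 183 191 192
 192 192 192 191 191 191 191]
144 [193 193 193 193 193 193 194 194 192 183 166 153 148 149 167 185 193 195
 195 195 195 195 195 195 195]
146 [189 189 189 189 189 189 189 189 185 175 161 152 148 148 160 173 181 184
 185 185 185 186 187 187 187]
148 [188 188 188 187 187 187 187 184 174 160 152 151 149 149 162 170 171 172
 172 173 174 174 175 173 169]
150 [185 185 185 185 185 184 1
[... 407 characters left out ...]
 65  65  64  65  65  73  95 113 131 145 149 147 149 164 173 174 174
 171 155 127 110 110 109 105]
160 [ 64  64  64  64  64  64  75 100 115 132 148 151 150 155 168 174 175 174
 164 138 112 103 103 104 102]
162 [ 64  64  63  64  63  64  75 100 122 147 154 152 156 167 173 175 175 170
 152 122 105 103 103 103  99]
164 [ 63  63  62  63  63  63  78 108 136 160 167 166 169 174 176 175 172 162
 134 109 104 103 103 103  99]
166 [ 62  62  62  63  65  85 127 161 178 181 177 167 165 171 178 180 174 157
 130 109 103 102 102 101  97]
0.145 [[286.99656888 164.89701889]]
0.16 [[287.11586601 160.39370414]]
0.18 [[287.27839935 154.27322758]]
0.2 [[287.44504205 148.01575338]]
0.22 [[287.61595817 141.6162958 ]]
```

```bash
python3 -m handwheel '[[1,[0.7,0.2,4],0],[1,[0.7,0.2,10],0],[1,[0.7,0.2,16],0],[1,[0.7,0.2,21],0],[1,[0.7,0.2,23],0],[1,[0.7,0.2,23],0],[1,[0.7,0.2,23],0],[1,[0.7,0.2,23],0],[1,[0.7,0.2,23],0]]'
python3 look.py s6
```

```text
clock: 8.85
ee_pos: [0.556, 0.1613, 0.2256]
ee_rot: [1.834, 2.55, 0.001]
contact_force: [0.4, -0.7, -0.8]
opening: 0.0181
9.05 [[0.555943749201232, 0.1612789187848562, 0.22554149977810087], [0.5559186311003051, 0.1612455145267009, 0.22551445891724828], [0.5558956177156323, 0.16123141127940496, 0.22549584548561408], [0.5558635459511911, 0.16121743709469746, 0.2254378391671059]]
rot [1.8342 2.5502 0.0004] F [-0.1022  0.2721 -0.7578] M [ 0.0155 -0.0011 -0.0013]
```

View pics/s6c.png

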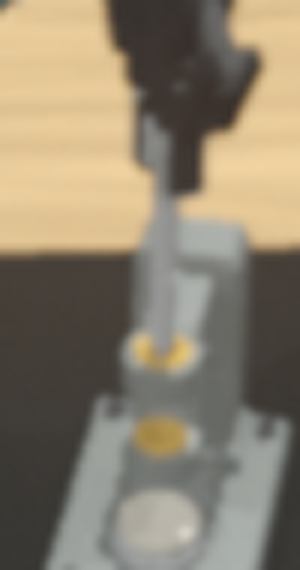

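```bash
python3 -m handwheel '[[1,[0,0,1],0],[1,[0,0,2],0],[1,[0,0,3],0],[1,[0,0,4],0],[1,[0,0,5],0],[1,[0,0,5.5],0],[1,[0,0,6],0],[1,[0,0,6],0],[1,[0,0,6],0]]'
python3 look.py s7
```

```text
clock: 9.8
ee_pos: [0.5558, 0.1613, 0.2192]
ee_rot: [-1.834, -2.55, 0.0]
contact_force: [0.8, 0.6, -2.3]
opening: 0.0185
10.0 [[0.5557796318669557, 0.16127763842455803, 0.21928264121329574], [0.5557884650624065, 0.1612695896425812, 0.21929141236115898], [0.555766650423907, 0.1612388809391401, 0.2192874233191776], [0.5557788128850835, 0.16123993944290912, 0.2192882057255884]]
rot [-0.9171 -1.2752 -0.    ] F [-0.1632 -0.1397 -1.2   ] M [0.057  0.0157 0.0156]
```

View pics/s7c.png

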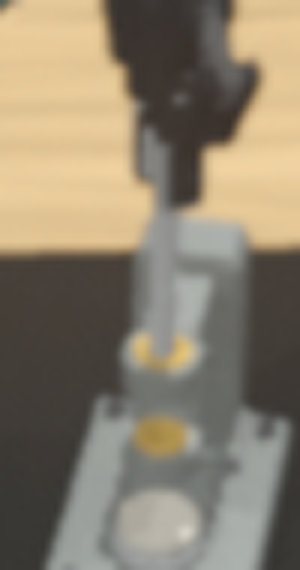

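```bash
python3 -m handwheel '[[1,[0,0,1],0],[1,[0,0,2],0],[1,[0,0,3],0],[1,[0,0,4],0],[1,[0,0,5],0],[1,[0,0,5],0],[1,[0,0,5],0],[1,[0,0,5],0]]'
python3 look.py s8
```

```text
clock: 10.67
ee_pos: [0.5558, 0.1612, 0.2142]
ee_rot: [-1.834, -2.55, 0.0]
contact_force: [0.1, 0.1, -0.6]
opening: 0.0182
10.8667 [[0.5557827787412902, 0.16120997622743255, 0.21425673402466328], [0.5557590948482147, 0.16121846052303054, 0.21426236330461976], [0.5557727737646009, 0.16118514450782506, 0.21427204724176627], [0.5557990796143475, 0.16120487119727378, 0.21427865241504981]]
rot [-0. -0.  0.] F [ 0.0974 -0.1866 -1.3439] M [0.0846 0.0297 0.0004]
```

View pics/s8c.png

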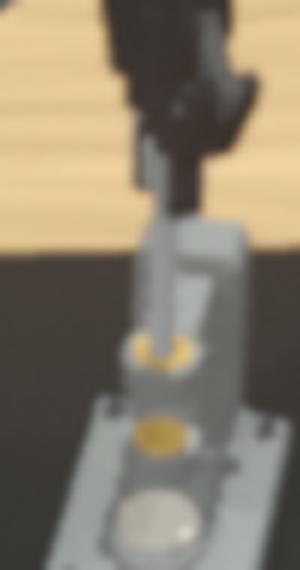

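```bash
python3 -m handwheel '[[1,[0,0,2],0],[1,[0,0,4],0],[1,[0,0,6],0],[1,[0,0,8],0],[1,[0,0,10],0],[1,[0,0,12],0],[1,[0,0,14],0],[1,[0,0,16],0],[1,[0,0,17],0],[1,[0,0,17],0],[1,[0,0,17],0]]'
python3 look.py s9
```

```text
clock: 11.78
ee_pos: [0.5557, 0.1612, 0.1972]
ee_rot: [-1.834, -2.55, 0.0]
contact_force: [-0.1, 0.0, -1.2]
opening: 0.0184
11.9833 [[0.5557715596288073, 0.16122049534239707, 0.19727022726814314], [0.5558041488815455, 0.161211688167356, 0.19730801302438136], [0.5557780701121368, 0.16121960953561965, 0.19733117128251407], [0.5558091672460879, 0.16120722821823624, 0.19733882201820382]]
rot [0.9171 1.2752 0.    ] F [-0.1317  0.079  -1.0722] M [ 0.0372  0.0172 -0.0111]
```

View pics/s9c.png

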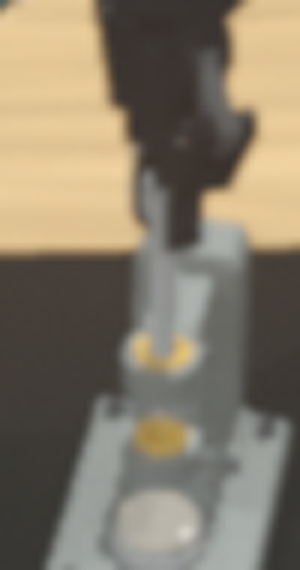

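```bash
python3 -m handwheel '[[1,[0,0,2],0],[1,[0,0,4],0],[1,[0,0,6],0],[1,[0,0,8],0],[1,[0,0,10],0],[1,[0,0,12],0],[1,[0,0,14],0],[1,[0,0,16],0],[1,[0,0,18],0],[1,[0,0,20],0],[1,[0,0,20],0],[1,[0,0,20],0]]'
python3 look.py s10
```

```text
clock: 12.98
ee_pos: [0.5557, 0.1612, 0.1771]
ee_rot: [-1.834, -2.55, 0.0]
contact_force: [0.2, 0.8, -1.7]
opening: 0.0187
13.1833 [[0.5557485543020826, 0.16123692567206668, 0.177226452155236], [0.5557739192203999, 0.16123062744033054, 0.17729225294895576], [0.5558188594448186, 0.1612292051907178, 0.17732135288694878], [0.5557928324416236, 0.1612171397763033, 0.17733687683980806]]
rot [0.9171 1.2752 0.    ] F [ 0.0318  0.7394 -2.1413] M [0.1041 0.0501 0.0179]
```

View pics/s10c.png

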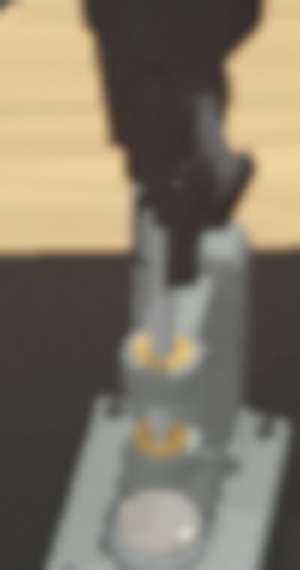

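```bash
python3 -m handwheel '[[1,[0,0,1],0],[1,[0,0,2],0],[1,[0,0,3],0],[1,[0,0,4],0],[1,[0,0,5],0],[1,[0,0,6],0],[1,[0,0,7],0],[1,[0,0,7],0],[1,[0,0,7],0]]'
python3 look.py s11
```

```text
clock: 13.93
ee_pos: [0.5557, 0.1612, 0.1701]
ee_rot: [-1.834, -2.55, 0.0]
contact_force: [-0.4, 0.6, -1.5]
opening: 0.0181
14.1333 [[0.5557046663242774, 0.16120025731311596, 0.1701590144958019], [0.5557527523564748, 0.16119914889869758, 0.17023743437643885], [0.5557400774701835, 0.16119940766231367, 0.17024493365692864], [0.5557710813428801, 0.1612022667357599, 0.17026936283760966]]
rot [-1.8343 -2.5504  0.0002] F [-0.2565  0.1659 -1.3859] M [ 0.1256  0.0371 -0.021 ]
```

View pics/s11c.png

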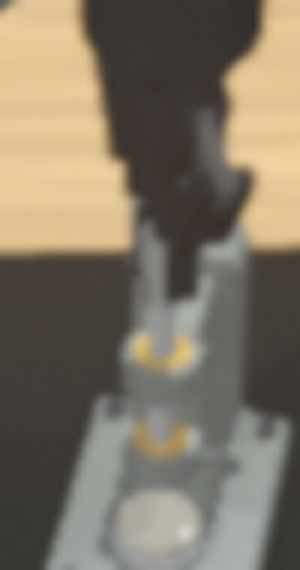

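```bash
python3 -m handwheel '[[1,[0,0,1],0],[1,[0,0,2],0],[1,[0,0,3],0],[1,[0,0,4],0],[1,[0,0,5],0],[1,[0,0,6],0],[1,[0,0,6],0]]'; python3 look.py s12
```

```text
clock: 14.72
ee_pos: [0.5557, 0.1612, 0.164]
ee_rot: [-1.834, -2.55, 0.0]
contact_force: [0.0, 0.7, -1.8]
opening: 0.0183
14.9167 [[0.5556915314479257, 0.16118470799294704, 0.16405857234691903], [0.5556953905466218, 0.1611822645334599, 0.16411386900286312], [0.5557018452995492, 0.16119761373876343, 0.1641619765076484], [0.5557451781085064, 0.16116436708088644, 0.1642033707578048]]
rot [-1.8342 -2.5504  0.0004] F [ 0.2259  0.5468 -1.2144] M [ 0.1285  0.0582 -0.0306]
```

View pics/s12c.png

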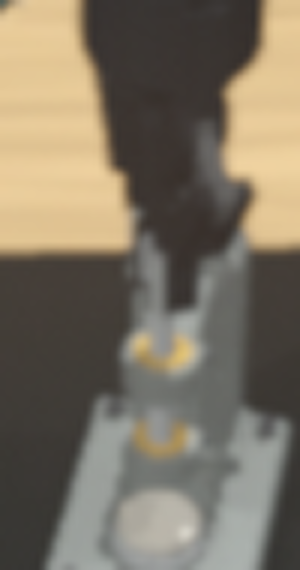

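```bash
python3 -m handwheel '[[1,[0,0,1.5],0],[1,[0,0,3],0],[1,[0,0,4.5],0],[1,[0,0,6],0],[1,[0,0,7.5],0],[1,[0,0,9],0],[1,[0,0,10.5],0],[1,[0,0,12],0],[1,[0,0,13],0],[1,[0,0,13],0]]'; python3 look.py s13
```

```text
clock: 15.75
ee_pos: [0.5557, 0.1612, 0.1509]
ee_rot: [-1.834, -2.55, 0.0]
contact_force: [0.6, 1.5, -1.4]
opening: 0.0179
15.95 [[0.5556719754296346, 0.1611885227582368, 0.1510572275281625], [0.5556889438607712, 0.16122090848984982, 0.15115490901309522], [0.5557217928289638, 0.16119702290927085, 0.15120247459952227], [0.5557137726049334, 0.16120508293353858, 0.15120657347014993]]
rot [-1.8342 -2.5504  0.0003] F [-0.3576  0.4299 -1.4608] M [ 0.1494  0.0652 -0.0282]
```

View pics/s13c.png

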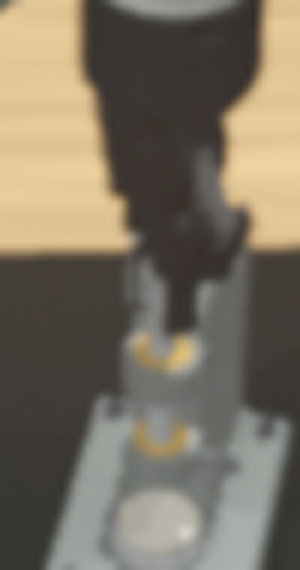

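```bash
python3 -m handwheel '[[1,[0,0,1.5],0],[1,[0,0,3],0],[1,[0,0,4.5],0],[1,[0,0,5.5],0],[1,[0,0,5.5],0],[1,[0,0,5.5],0],[1,[0,0,5.5],0]]'; python3 look.py s14
python3 - <<'E'
from h import *
S=np.load('S.npy');x0,y0,x1,y1=265,155,310,210
O=cv2.imread('pics/s9.png').astype(float)
f=lambda S:cv2.resize(np.clip(S[y0:y1,x0:x1]*1.3,0,255).astype('u1'),None,fx=8,fy=8,interpolation=cv2.INTER_CUBIC)
cv2.imwrite('pics/s14d.png',np.hstack([f(O),f(S)]))
for z in(.034,.044,.054,.066): print(z,proj([.5557,.1612,z],'scene')[0])
D=(S-O).mean(2);print(np.round(D[184:202,280:293]).astype(int))
E
```

```text
clock: 16.53
ee_pos: [0.5557, 0.1612, 0.1457]
ee_rot: [-1.834, -2.55, 0.0]
contact_force: [-0.6, 0.6, -0.9]
opening: 0.0183
16.7333 [[0.5557165875500365, 0.1612029641949677, 0.14568775686209678], [0.555724566439905, 0.1611704240491616, 0.14571738470006582], [0.5557308844489947, 0.16121010687255288, 0.14572549163906534], [0.5557400615808193, 0.16120045788292797, 0.14575625241957169]]
rot [-1.8343 -2.5504  0.0002] F [-0.5223  0.3782 -1.867 ] M [ 0.2144  0.1079 -0.0147]
0.034 [286.43550855 196.03351634]
0.044 [286.5063772  193.36824118]
0.054 [286.57805798 190.67576613]
0.066 [286.66516743 187.40826527]
[[  0   0   0   0   3   9  11   8   3   0   0  -1   0]
 [  0  -1   0   0   0   1   1   1   0   0   0   0  -1]
 [  0  -1   0   0   0   0   0   0   0  -1   0  -1  -1]
 [  0   0  -2   0  -1   0   0   0   0  -1   0   0   0]
 [  0   0   0   0   0   0  -1   0   0   0   0  -1  -1]
 [  0  -1   0   0   0   0  -1   0  -1   0   0   0   0]
 [  0   0   0   0   0  -1   0   0   0  -1   0   0   0]
 [  0   0   0   0  -1  -4  -5  -2  -1   0   0  -1   0]
 [  0   0   0   0  -3 -10 -15  -7  -3  -4  -4  -2  -1]
 [  0   0   0   0  -2  -8 -12  -7  -7  -9  -9  -5  -1]
 [  0   0   0   0  -1  -3  -4  -3  -5  -8  -6  -3  -1]
 [  0  -1   0   0   0   0  -1   0  -1  -4  -2  -1   0]
 [  0   0   0   0   0   0  -1  -1   0  -1  -1  -1   0]
 [  0  -1   0  -1   0   0   0   0   0   0   0   0  -1]
 [  0   0  -1   0   0   0  -1   0   0  -1   0   0   0]
 [ -1   0  -1   0  -1   0   0  -1   0   0   0   0  -1]
 [  0   0   0   0   0  -1   0   0   0   0  -1   0   0]
 [  0  -1   0  -1   0  -1   0  -1   0  -1  -1   0  -1]]
```

View pics/s14d.png

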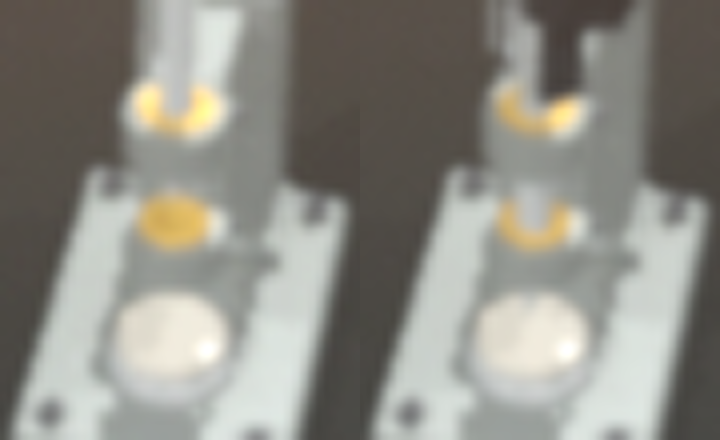

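View pics/s14.png

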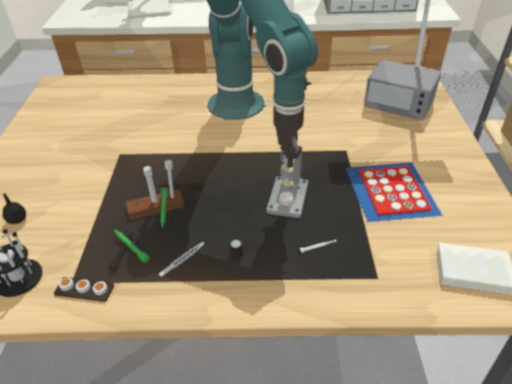

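```bash
python3 -m handwheel '[[1,[0,0,0.5],0],[1,[0,0,0.8],0],[1,[0,0,0.8],0],[1,[0,0,0.8],0],[1,[0,0,0.8],0],[1,[0,0,0.8],0],[1,[0,0,0.8],0],[1,[0,0,0.8],0],[1,[0,0,0.8],0],[1,[0,0,0.8],0],[1,[0,0,0.8],0],[1,[0,0,0.8],0]]'; python3 look.py s15
python3 - <<'E'
from h import *
S=np.load('S.npy');O=cv2.imread('pics/s9.png').astype(float)
D=(S-O).mean(2);print(np.round(D[189:198,283:293]).astype(int))
s=arm.observe();print(s['opening'],abs(s['qd']).max())
E
```

```text
clock: 17.73
ee_pos: [0.5558, 0.1612, 0.145]
ee_rot: [1.834, 2.55, 0.0]
contact_force: [-0.2, 0.5, -0.7]
opening: 0.0182
17.9333 [[0.5558017530656888, 0.16121825161998057, 0.14497824037869714], [0.5558275029726711, 0.1612471922131441, 0.14498690629643274], [0.5558036899449953, 0.16122649023235555, 0.14499244049209248], [0.5558224187228815, 0.16121420824189214, 0.1449662787751587]]
rot [1.8343 2.5504 0.0001] F [-0.2359  1.1834 -0.8663] M [ 0.24    0.0862 -0.004 ]
[[ -1   0   0  -1   0   0   0   0  -1   0]
 [  0   0   0   0   0   0   0   0   0   0]
 [  0  -2  -4  -4  -2  -1  -1   0  -1   0]
 [  0  -3 -11 -16  -8  -3  -4  -4  -3  -2]
 [  0  -2 -10 -16  -9  -7 -10 -10  -7  -3]
 [  0  -1  -4  -7  -4  -5  -8  -7  -4  -1]
 [  0  -1  -1  -1  -1  -2  -3  -2  -1   0]
 [  0   0   0  -1  -1   0  -1  -1   0   0]
 [  0   0   0   0  -1  -1   0   0   0  -1]]
0.018334114674496145 0.0021522791768288758
```

The spindle is hanging still with its nose clear of the anvil. Handing in.

```bash
python3 -c "
from rig import arm
print(arm.close_job())"
```

```text
the job is handed in; nothing more can be done
None
```

The 12 mm spindle is threaded nose first through the upper and lower bushes. It is still gripped and hanging still about 10 mm above the anvil. I handed the job in at about 18 s of the 53 s allowed.

- **Choice of spindle:** I took the outer one, on the left in the scene view. The shanks measured 5.1, 6.0 and 3.9 px, which match 12, 15 and 9 mm.
- **Last checks:** The lateral force on the wrist was about 1 N and the joints were almost still. The grip opening held at 18.3 mm. The wrist moment had risen to about 0.24 N m, probably light side contact in the bushes.
- **Height of the nose:** Going by the arm's height reading when it gripped, the clearance is about 9–10.5 mm. The coarser camera estimate gives about 11–12 mm. A nose shadow on the anvil and the lack of vertical load both say it is not resting there.
- **Top camera:** The arm hid the press from it, so only the scene camera confirmed the insertion.
- **Toppled look-alikes:** The loose green and black dummy spindles fell over in the first seconds, while the gripper was well above and away from them. I can't say for certain why. One green one now lies across the rack between the other two spindles. Those two are still upright in the rack, and the last scene picture showed the loupe, tweezers, driver and tray undisturbed.

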